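# Stand the toppled switch-sample stands back up

## Robot

A 7-joint arm with a two-finger parallel gripper is mounted at the origin on the work surface. World frame = base frame: x ahead of the robot, y to its left, z up, the work surface at z = 0. Lengths are in mm, angles in rad, forces in N, time in s.
With the tool pointing down it reaches from about 400 to 900 mm from the base axis. Payload 5.5 kg.
Tool frame: the origin (TCP) lies at the very end of the fingers, on their centre line; the grasp point (between the pads) lies 19 mm behind it; z points along the fingers, y is the line along which they close (so a half turn about z gives the same grasp; the last joint's range is limited). The gripper opens to 92 mm and grips with 3 to 60 N. Pads are 19 mm wide; open, the fingers measure 130 mm over their backs; the gripper's body (75 mm by 190 mm) begins 47 mm behind the grasp point.
Start: joints at [-1.061, 0.501, -0.427, 1.55, 0.221, 1.138, -0.21], TCP at [158.757, 630.315, 196.529] pointing down, gripper open.
Joint ranges: [-2.88, 2.88], [-0.31, 2.03], [-1.54, 1.56], [0.2, 2.42], [-1.41, 4.55], [0.19, 2.02], [-2.57, 2.57]. Speed limits (rad/s): [2.57, 2.57, 3.14, 3.14, 3.14, 3.14, 3.14].

## Interface

Orientations are given as a unit quaternion [w, x, y, z].
In Python, from bench import * gives the robot as it stands. Calls block until the motion is done:
- reach(position, orientation): joint-space move of the TCP to a pose.
- move_l(position, frame=None, feed=150): straight line of the TCP; frame=None keeps the orientation; feed is the mean speed in mm/s.
- goto_joints(angles): joint-space move.
- grip(opening, grip_force=None): opening from 0.0 (shut) to 1.0 (fully open); grip_force is the grip in N (None keeps the last); returns when the fingers have stopped.
- wait(seconds).
- ik(position, orientation): joint angles nearest the present ones, or None.
- get_state(): the state.
- snapshot(name): name is "scene" or "top"; returns the picture (384x512x3 uint8, red, green, blue); there is no depth.
- camera_params(name): a dict with "fov_y" (degrees; the focal length in pixels is half the picture's height over the tangent of half this angle, whatever the lens; pixels are square), "cx", "cy" (the principal point, pixels), "eye" and "rotation" of the camera in the world. Camera axes: x right, y up, looking along -z (the intrinsics and any distortion apply to the point x, -y, -z); pixel columns grow to the right and rows downward; lengths in mm; the calibration is good to about 2 mm. A picture is of the moment at which its call begins. camera_params takes no time and is no camera call.
A pose or a line that the arm cannot do raises MotionError and nothing moves.
- sign_off(): hands the job in; it is judged then, once.
The state is a dict: "time_s": time; "qpos": joint angles; "joint_vel": joint speeds; "tau": joint torques, N m; "eef_pos": TCP position; "tcp_rot": TCP orientation; "force": force on the tool from outside, world axes, zero at the start; "moment": the same for the moment, N m; "grip_width": opening from 0.0 (shut) to 1.0 (fully open); "grasp_force": force on a finger pad.
Only numpy, scipy, OpenCV 4.12 (cv2) and the standard library are available. Lean on these libraries where they do the work, as an engineer would, in place of code of your own. Each camera call takes 0.05 s, during which the arm holds its last target. There are 200 camera calls.

## Task

Two of the switch-sample stands on the parts counter, the yellow-green one and the red one, have toppled onto their backs: stand each back up on its base where it lies, in either order, by pushing its upended base plate over with the fingertips so that it tips up about its heel (the edge it lies on). Do not pinch the base or lift a stand off the counter, and leave the blue stand and the other goods as they are.

Things in the scene. Friction and masses are not known exactly. Their poses are not given: they have to be found in the camera images.
- stand_a: L-shaped sample stand with yellow-green base, toppled on its back. Loose, 0.4 to 0.75 kg, mostly in the base. Origin: middle of the heel, the edge where the base's underside meets the panel's back; it lies on the counter both toppled and upright. Own z: from the heel up the panel (level when toppled, up when upright). Own -x: from the heel along the base to its front edge. y: along the heel.
- stand_a_plate: yellow-green base plate of stand_a: 110 (own x) x 120 mm (y), upper face 20 mm above the underside; same origin and axes. Toppled, it stands on edge 110 mm high. Pushing its upper face against own z, 85 mm up, mid-width, takes 1 to 3 N without sliding and tips the stand about its heel; some 25 degrees on it is past balance and drops onto its base, the panel swinging up behind the finger.
- stand_a_foot: black rubber foot, the lowest 4 mm of the base of stand_a (110 x 120 mm), fixed to it; same origin and axes
- stand_a_panel: white panel of stand_a, fixed at the back edge of its base: 120 mm wide, 6 mm thick, its top 140 mm along own z from the heel, with six flush black and white rocker switches (3 mm proud) on its front. Toppled, it lies flat on its back. Same origin and axes.
- stand_b: L-shaped sample stand with red base, toppled on its back. Loose, 0.4 to 0.75 kg, mostly in the base. Origin: middle of the heel, the edge where the base's underside meets the panel's back; it lies on the counter both toppled and upright. Own z: from the heel up the panel (level when toppled, up when upright). Own -x: from the heel along the base to its front edge. y: along the heel.
- stand_b_plate: red base plate of stand_b: 110 (own x) x 120 mm (y), upper face 20 mm above the underside; same origin and axes. Toppled, it stands on edge 110 mm high. Pushing its upper face against own z, 85 mm up, mid-width, takes 1 to 3 N without sliding and tips the stand about its heel; some 25 degrees on it is past balance and drops onto its base, the panel swinging up behind the finger.
- stand_b_foot: black rubber foot, the lowest 4 mm of the base of stand_b (110 x 120 mm), fixed to it; same origin and axes
- stand_b_panel: white panel of stand_b, fixed at the back edge of its base: 120 mm wide, 6 mm thick, its top 140 mm along own z from the heel, with six flush black and white rocker switches (3 mm proud) on its front. Toppled, it lies flat on its back. Same origin and axes.
- stand_c: the same kind of stand with a blue base, standing upright near the far edge, 140 mm high, base 110 x 120 mm; bystander. Origin on the counter at the middle of its heel, base running along own -x from there, z up.
- screwdriver: screwdriver 170 mm long lying between the stands; bystander; origin near its middle
- basket: white plastic bowl, 120 mm across, 70 mm high; bystander; origin under its centre
- spray: orange spray can, 52 mm across, 150 mm high; bystander; origin under its centre
- reel: steel-coloured solder reel, 70 mm across, 45 mm high, hole 24 mm; bystander; origin under its centre
- carton: cardboard box 70 x 100 x 50 mm; bystander; origin under its centre
- jar: glass jar with yellow cap, 60 mm across, 80 mm high; bystander; origin under its centre
Things that resemble listed ones, but are neither listed nor needed, are in the scene too. What is shaped like the stand_a but orange or purple is not meant.

How it is judged:
By the outcome, as a careful person would: the job done as asked, in the order asked, and still so for the second after the job is handed in, with the robot touching nothing.
It also fails if it takes over 43 s, if anything falls off the work surface, if the arm or the gripper's body presses on something with over 40 N, if the wrist force passes 120 N, or if a joint passes its speed limit or range.

## Working session

There is one attempt and no reset: what is moved stays moved. The work goes in short steps, each a Python script; the robot and the scene stay as the last script left them, time stands still between calls to the robot, and variables do not carry over. Pictures are saved under pics/ and viewed, at most 10 in all, crops included, and the job is handed in when it is done.

```bash
mkdir -p pics; python3 - <<'E'
from bench import *
import cv2
for n in("scene","top"):
    cv2.imwrite(f"pics/{n}0.png",cv2.resize(snapshot(n)[:,:,::-1],None,fx=1.5,fy=1.5,interpolation=cv2.INTER_CUBIC)); print(n,camera_params(n))
s=get_state();print(s["time_s"],s["tcp_rot"],s["force"])
E
```

```text
scene {'fov_y': 46.974726292628404, 'cx': 260.0853156323642, 'cy': 188.5521559480834, 'eye': array([1228.16956751,  239.71648116, 1257.10652818]), 'rotation': array([0.5568899 , 0.14415232, 0.21575453, 0.78901441])}
top {'fov_y': 43.800579103409675, 'cx': 252.6319584212645, 'cy': 182.64270032661534, 'eye': array([ 402.17374727,   -8.40942961, 1540.80448713]), 'rotation': array([ 0.70664342,  0.03240346, -0.03384432, -0.70601675])}
0.1 [-1.37512609e-04  1.23078524e-01  9.92396524e-01 -8.93242869e-04] [ 0.07807866  0.44595593 -0.4054027 ]
```

View pics/scene0.png

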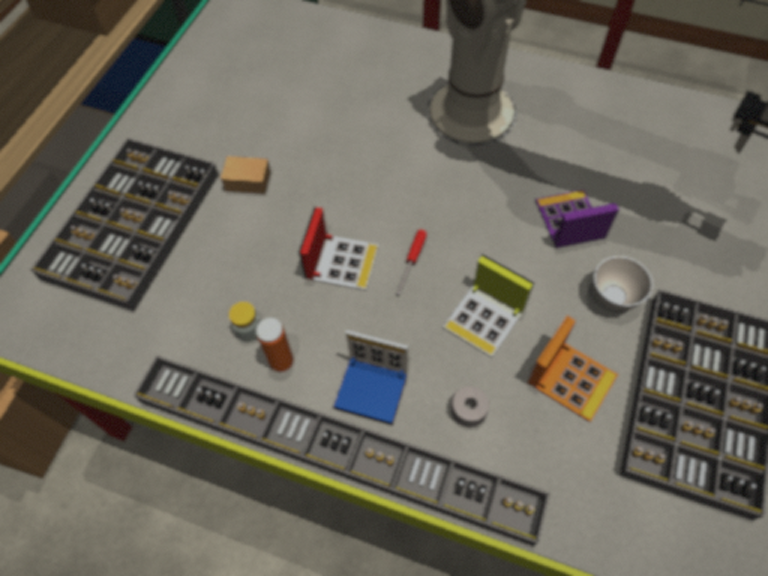

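View pics/top0.png

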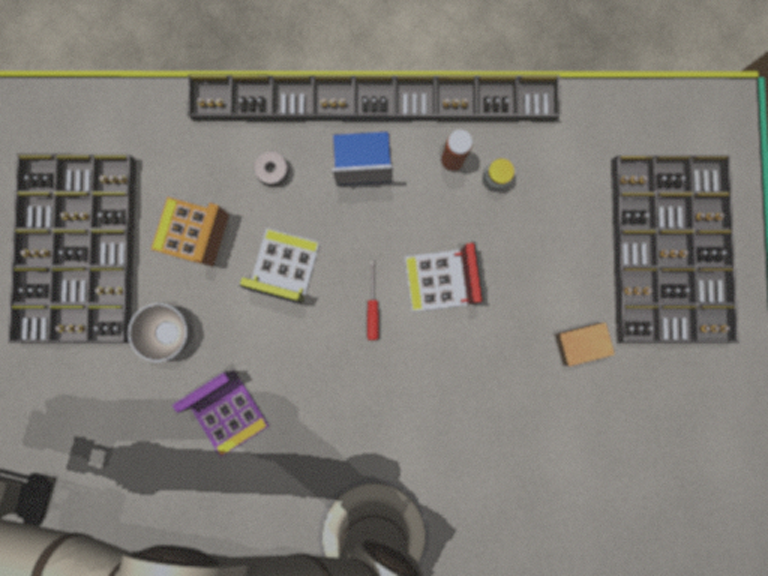

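The top view shows the toppled yellow-green stand (≈(280,268), upended plate toward the robot) and the toppled red stand (≈(445,277), upended plate on the right). Blue is upright at (362,158), with the screwdriver between the stands at x≈373. Next I'll zoom in to pick corners.

```bash
python3 - <<'E'
from bench import *
import cv2,numpy as np
t=snapshot("top")[:,:,::-1];s=snapshot("scene")[:,:,::-1]
np.save("t.npy",t);np.save("s.npy",s)
c=lambda im,x,y:cv2.resize(im[y:y+60,x:x+80],None,fx=5,fy=5,interpolation=cv2.INTER_CUBIC)
cv2.imwrite("pics/m.png",np.vstack([np.hstack([c(t,150,147),c(t,255,155)]),np.hstack([c(s,285,170),c(s,190,135)])]))
E
```

```text
(no output)
```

View pics/m.png

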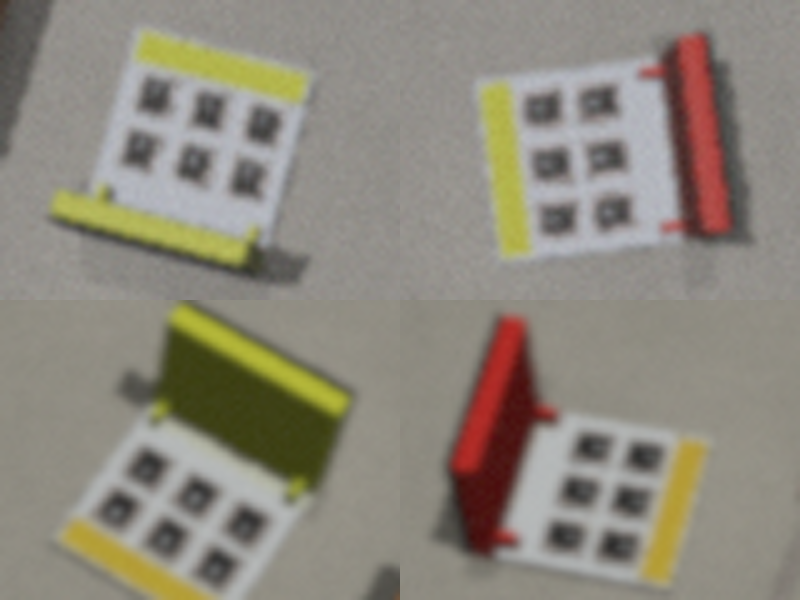

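The mosaic shows both stands clearly. Yellow-green is on the left, with plate rim inner edge (57,191)-(252,238) in the top view and (172,320)-(345,413) in the scene view. Red is on the right, at (683,38)-(702,235) and (525,322)-(477,472). I'll fit the pose and rim height to both views.

```bash
cat >fit.py <<'E'
from bench import *
import numpy as np
from scipy.optimize import least_squares
from scipy.spatial.transform import Rotation as R
def proj(n,P):
    c=camera_params(n);q=c["rotation"];f=192/np.tan(np.radians(c["fov_y"]/2))
    p=R.from_quat(np.r_[q[1:],q[0]]).inv().apply(P-c["eye"])
    return np.c_[c["cx"]+f*p[:,0]/-p[:,2],c["cy"]-f*p[:,1]/-p[:,2]]
def pts(v):  # x,y,yaw of own z,H: inner rim +-y, outer rim +-y, panel end +-y
    x,y,a,H=v;d=np.array([np.cos(a),np.sin(a),0]);e=np.array([-d[1],d[0],0])
    return np.array([[x,y,h]+d*z+s*60*e for z,h in((20,H),(4,H),(140,5)) for s in(1,-1)])
E
python3 - <<'E'
from fit import *
off={'At':(150,147,0,0),'Bt':(255,155,400,0),'As':(285,170,0,300),'Bs':(190,135,400,300)}
def px(k,l):
    ox,oy,mx,my=off[k];l=np.array(l,float);return np.c_[ox+(l[:,0]-mx+.5)/5-.5,oy+(l[:,1]-my+.5)/5-.5]
# order +e,-e (e = d turned left)
D={'A':(px('At',[(57,191),(252,238),(51,213),(245,263),(138,32),(311,73)]),
        px('As',[(345,413),(172,320),(355,390),(180,305),(491/1.5*5-285*5,0),(60,537)][::1]),0.0),
   'B':(px('Bt',[(702,235),(683,38),(733,230),(705,35),(502,258),(478,80)]),
        px('Bs',[(525,322),(477,472),(500,318),(452,470),(710,440),(672,583)]),np.pi/2)}
D['A'][1][4]=(491/1.5,351/1.5)
for k,(t,s,a) in D.items():
    f=lambda v:np.r_[(proj("top",pts(v))-t).ravel(),(proj("scene",pts(v))-s).ravel()]
    r=least_squares(f,[520 if k=='A' else 550,200 if k=='A' else -150,a,110],loss='soft_l1',x_scale=[10,10,.1,10])
    print(k,r.x.round(3),np.abs(f(r.x)).max().round(1),np.round(f(r.x).reshape(2,6,2),1).tolist())
E
```

```text
A [ 4.94909e+02  2.11986e+02 -2.50000e-01  1.10390e+02] 3.5 [[[-0.3, 0.2], [-0.8, 0.7], [-0.6, 1.0], [-0.7, 0.9], [-0.6, -0.7], [0.6, 0.2]], [[-1.1, 0.1], [-1.4, -0.3], [-0.5, 0.8], [-0.3, -1.0], [0.8, 3.5], [-1.7, 1.0]]]
B [ 542.241 -213.28     1.696  105.952] 1.7 [[[0.7, -0.1], [-0.9, 0.1], [-0.2, 0.3], [-0.1, 0.0], [-0.5, 1.7], [-0.5, 0.5]], [[-0.1, -0.2], [-0.9, 0.5], [0.2, -0.2], [-0.8, 0.0], [0.1, 0.0], [-0.7, 1.5]]]
```

```bash
cat >push.py <<'E'
from fit import *
import cv2
def push(x,y,a,tag):
    d=np.array([np.cos(a),np.sin(a),0]);at=lambda s,z:[*(np.array([x,y,0])+d*s)[:2],z]
    best=None
    for sg in(1,-1):   # tool x along +-d, z down
        X=sg*d;Z=np.array([0,0,-1.]);q=R.from_matrix(np.c_[X,np.cross(Z,X),Z]).as_quat();q=[q[3],*q[:3]]
        j=ik(at(52,220),q)
        if j is not None and ik(at(-55,87),q) is not None:
            c=np.abs(np.array(j)-get_state()["qpos"]).max()
            if best is None or c<best[0]: best=(c,q)
    print("turn",best[0]); q=best[1]
    reach(at(52,220),q); move_l(at(52,87),feed=120)
    f0=get_state()["force"]
    move_l(at(-52,87),feed=80); print("force change",np.round(get_state()["force"]-f0,1))
    wait(.5); move_l(at(-52,240),feed=200)
    for n in("scene","top"): np.save(f"{n[0]}_{tag}.npy",snapshot(n)[:,:,::-1])
    print(get_state()["time_s"])
E
python3 - <<'E'
from push import *
grip(0.0)
push(494.9,212,-.25,"A")
t,s=np.load("t_A.npy"),np.load("s_A.npy")
cv2.imwrite("pics/a1.png",np.hstack([cv2.resize(i,(400,300)) for i in(t,s)]))
E
```

```text
turn 1.0509190453186976
force change [ 0.1 -1.   0. ]
7.95
```

View pics/a1.png

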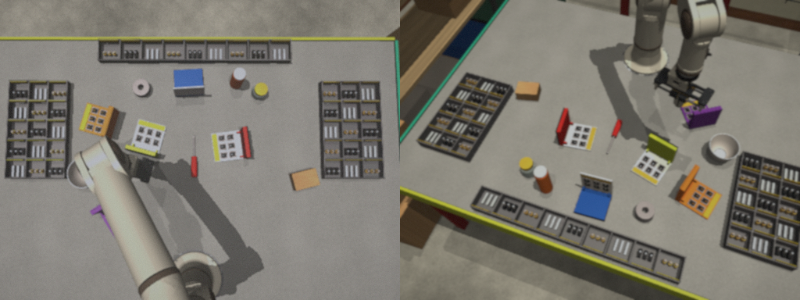

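The yellow-green stand is still toppled at top view (148,140), and the gripper now hangs behind it. I need to find out why before pushing again.

```bash
python3 - <<'E'
from fit import *
import cv2
st=get_state();print(st["eef_pos"],st["tcp_rot"],st["grip_width"])
v=[494.9,212,-.25,110]
out=[]
for n,(ox,oy) in(("top",(140,120)),("scene",(280,130))):
    o=np.load(n[0]+".npy");im=np.load(n[0]+"_A.npy")
    for g in(o,im):
        c=cv2.resize(g[oy:oy+75,ox:ox+100],None,fx=4,fy=4,interpolation=cv2.INTER_CUBIC)
        for p in np.r_[proj(n,pts(v)),proj(n,np.array([st["eef_pos"]]))]:
            cv2.circle(c,tuple(int(u) for u in (p-[ox,oy])*4+2),3,(255,0,255),-1)
        out.append(c)
cv2.imwrite("pics/d.png",np.vstack([np.hstack(out[:2]),np.hstack(out[2:])]))
E
```

```text
[443.5028936  224.29603217 238.40944481] [-1.27906929e-03  1.24634817e-01  9.92201543e-01 -7.89903409e-04] 0.0037663316890866948
```

View pics/d.png

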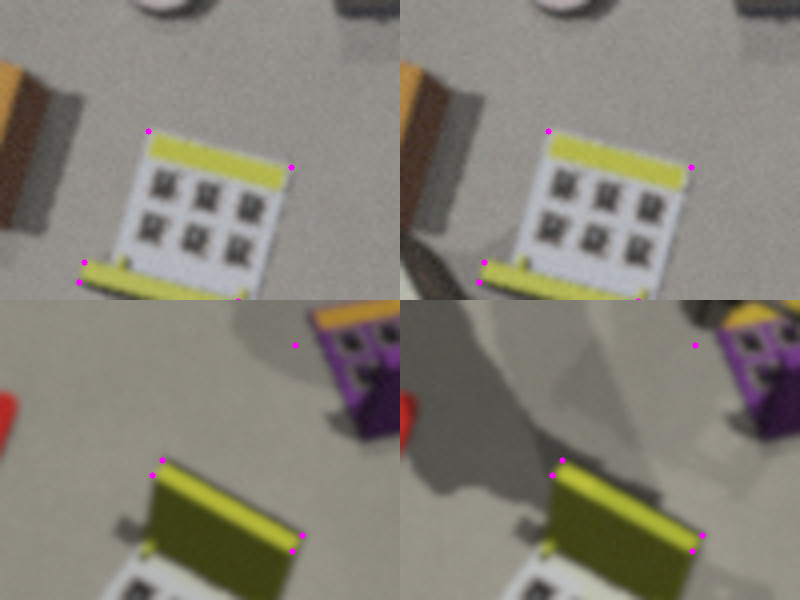

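The fit overlays the stand well and the stand has not moved, but the gripper does not appear where the reported TCP projects. I'll compare the two.

```bash
python3 - <<'E'
from fit import *
import cv2
P=np.array([[443.5,224.3,238.4],[443.5,224.3,304],[0,0,0],[158.8,630.3,196.5],[158.8,630.3,262]])
for n in("top","scene"): print(n,proj(n,P).round(0).tolist())
c=[]
for n,ox,oy,tag in(("scene",300,60,"_A"),("top",120,165,"_A"),("scene",412,20,""),("top",0,284,"")):
    im=np.load(n[0]+tag+".npy").copy();
    k=cv2.resize(im[oy:oy+100,ox:ox+100],None,fx=3,fy=3,interpolation=cv2.INTER_CUBIC)
    for p in proj(n,P): cv2.circle(k,tuple(int(u) for u in (p-[ox,oy])*3+1),3,(255,0,255),-1)
    c.append(k)
cv2.imwrite("pics/g.png",np.vstack([np.hstack(c[:2]),np.hstack(c[2:])]))
E
```

```text
top [[166.0, 212.0], [162.0, 211.0], [249.0, 356.0], [19.0, 316.0], [7.0, 321.0]]
scene [[353.0, 141.0], [357.0, 127.0], [313.0, 74.0], [504.0, 113.0], [514.0, 99.0]]
```

View pics/g.png

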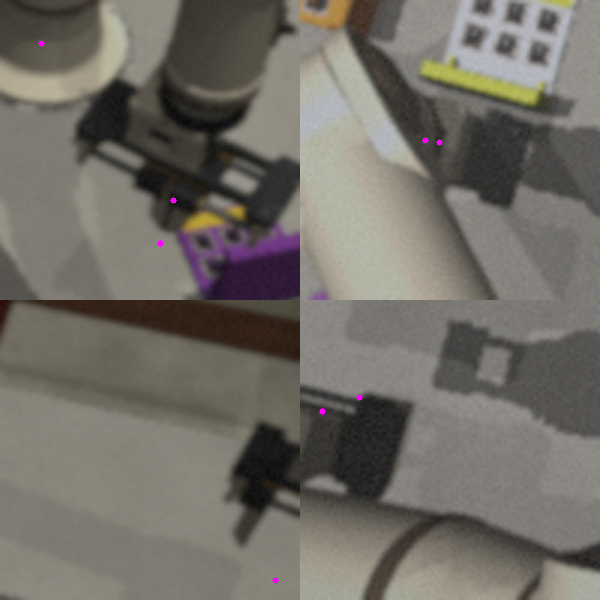

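```bash
python3 - <<'E'
from fit import *
for z in(196,206,216,226):
    print(z,[proj("scene",np.array([[158.8-.244*s,630.3-.97*s,z]])).round(1).tolist()[0] for s in(46,65)],
      proj("scene",np.array([[443.5,224.3,z+42]])).round(1).tolist()[0])
import cv2
im=np.load("s_A.npy")[105:155,325:392]
cv2.imwrite("pics/h.png",np.hstack([cv2.resize(im,None,fx=6,fy=6,interpolation=cv2.INTER_CUBIC),cv2.resize(np.load("s.npy")[80:130,445:512],None,fx=6,fy=6,interpolation=cv2.INTER_CUBIC)])[:,:800])
E
```

```text
196 [[488.8, 106.9], [482.7, 104.3]] [353.2, 141.0]
206 [[490.2, 104.7], [484.1, 102.1]] [353.9, 138.9]
216 [[491.6, 102.6], [485.5, 99.9]] [354.5, 136.8]
226 [[493.1, 100.3], [486.9, 97.7]] [355.1, 134.6]
```

View pics/h.png

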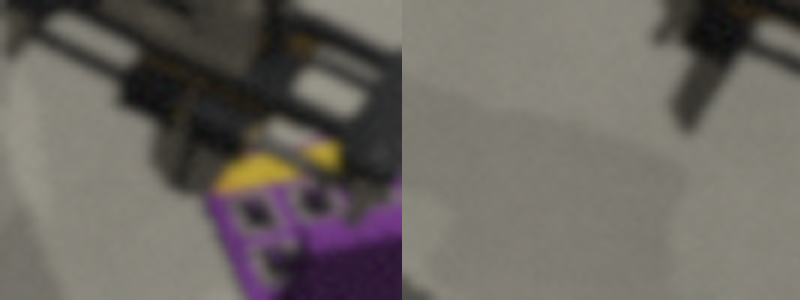

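The closed fingertips sit at scene pixel ≈(356,137), but the reported TCP projects to (353,141). The real tips are therefore about 20–24 mm higher than reported, and they passed just over the rim. I'll command lower and confirm contact by force before tipping.

```bash
python3 - <<'E'
s=open("push.py").read()
a=s.index("    reach(");b=s.index("    for n in")
s=s[:a]+'''    reach(at(52,200),q); move_l(at(52,64),feed=150)
    f0=get_state()["force"]
    move_l(at(20,67),feed=60); f=get_state()["force"]-f0
    print("contact force along d, z",round(f@d,2),round(f[2],2),get_state()["eef_pos"].round(1))
    if not .5<f@d<8: return False
    move_l(at(-58,82),feed=90); wait(.3); move_l(at(-58,220),feed=250)
'''+s[b:]
open("push.py","w").write(s)
E
sed -i 's/at(52,220)/at(52,200)/; s/at(-55,87)/at(-58,82)/' push.py
python3 - <<'E'
from push import *
push(494.9,212,-.25,"A")
E
```

```text
turn 0.1841535629865717
contact force along d, z 0.01 1.16 [514.7 207.2  67.3]
```

```bash
python3 - <<'E'
from fit import *
import cv2
P=np.array([get_state()["eef_pos"]]);print(get_state()["time_s"])
c=[]
for n,ox,oy in(("scene",310,145),("top",140,145)):
    im=snapshot(n)[:,:,::-1];p=proj(n,P)[0];print(n,p)
    k=cv2.resize(im[oy:oy+75,ox:ox+66],None,fx=6,fy=6,interpolation=cv2.INTER_CUBIC)
    cv2.circle(k,tuple(int(u) for u in (p-[ox,oy])*6+3),3,(255,0,255),-1);c.append(k)
cv2.imwrite("pics/k.png",np.hstack(c))
E
```

```text
10.2167
scene [333.00440538 189.90553894]
top [181.9526975  190.93884972]
```

View pics/k.png

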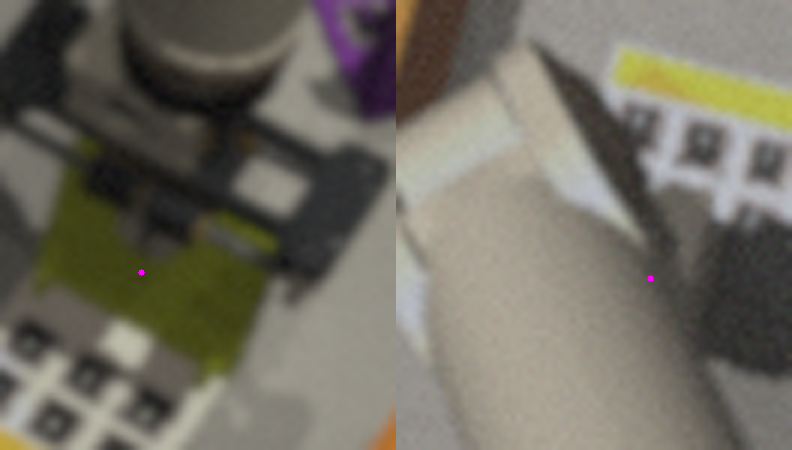

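The tip (scene crop ≈(165,250)) is in front of the plate and below its rim, with contact still just ahead. I'll creep forward until the force shows it.

```bash
python3 - <<'E'
from push import *
d=np.array([np.cos(-.25),np.sin(-.25),0]);h=np.array([494.9,212,0])
f0=get_state()["force"]
for s in(14,8,2,-4):
    p=h+d*s;p[2]=67;move_l(list(p),feed=60);f=get_state()["force"]-f0;print(s,round(f@d,2),np.round(f,2),get_state()["eef_pos"].round(1))
    if abs(f@d)>1: break
E
```

```text
14 -0.77 [-0.59  0.79 -0.59] [507.6 208.6  66.7]
8 -1.11 [-0.83  1.26 -1.08] [501.7 210.1  66.8]
```

```bash
cat >>push.py <<'E'
def strip(c):  # centroid of the coloured strip at the panel end, scene picture
    im=snapshot("scene");(x,y,w,h)=c;q=cv2.cvtColor(im[y:y+h,x:x+w],cv2.COLOR_RGB2HSV)
    m=(q[...,1]>120)&(q[...,2]>90);v,u=np.nonzero(m);return (u.mean()+x).round(2),(v.mean()+y).round(2),m.sum()
E
python3 - <<'E'
from push import *
c=(290,208,42,32)
im=np.load("s.npy")[:,:,::-1];o=snapshot;import push
push.snapshot=lambda n:im;print("before",strip(c));push.snapshot=o;print("now",strip(c))
d=np.array([np.cos(-.25),np.sin(-.25),0]);h=np.array([494.9,212,0])
for s in(2,-4,-10):
    p=h+d*s;p[2]=67;move_l(list(p),feed=60);wait(.1);f=get_state()["force"];print(s,round(f@d,2),np.round(f,2),strip(c))
    if abs(strip(c)[1]-226.5)>1e9: break
print(get_state()["time_s"])
E
```

```text
before (np.float64(313.34), np.float64(224.31), np.int64(152))
now (np.float64(316.33), np.float64(217.81), np.int64(131))
2 0.62 [0.66 0.07 0.58] (np.float64(325.83), np.float64(210.86), np.int64(29))
-4 -3.31 [-3.24  0.7  -1.33] (np.float64(nan), np.float64(nan), np.int64(0))
-10 -3.09 [-3.16  0.12 -2.51] (np.float64(nan), np.float64(nan), np.int64(0))
12.2167push.py:23: RuntimeWarning: Mean of empty slice.
  m=(q[...,1]>120)&(q[...,2]>90);v,u=np.nonzero(m);return (u.mean()+x).round(2),(v.mean()+y).round(2),m.sum()
  ret = ret.dtype.type(ret / rcount)
```

The stand is already tipping: the panel has risen, and the −d force suggests it now leans on the finger's back. I'll move the finger on ahead so it can settle.

```bash
python3 - <<'E'
from push import *
d=np.array([np.cos(-.25),np.sin(-.25),0]);h=np.array([494.9,212,0])
at=lambda s,z:list((h+d*s)[:2])+[z]
for s in(-25,-40,-58):
    move_l(at(s,67),feed=100);f=get_state()["force"];print(s,round(f@d,2),f.round(2))
move_l(at(-58,220),feed=250)
for n in("scene","top"): np.save(f"{n[0]}_A.npy",snapshot(n)[:,:,::-1])
print(get_state()["time_s"])
cv2.imwrite("pics/l.png",np.hstack([cv2.resize(np.load("t_A.npy")[110:230,120:250],None,fx=3,fy=3),cv2.resize(np.load("s_A.npy")[110:230,270:400],None,fx=3,fy=3)]))
E
```

```text
-25 0.42 [ 0.41 -0.08  0.62]
-40 -0.29 [-0.28  0.08 -0.45]
-58 -0.14 [0.03 0.68 0.62]
14.0083
```

View pics/l.png

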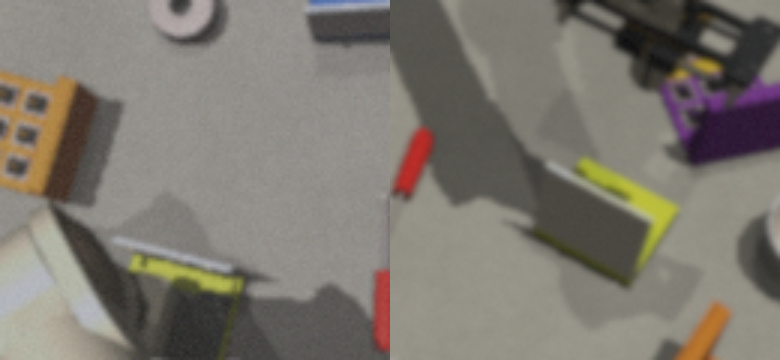

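The yellow-green stand is upright: the panel stands vertically and the base is flat, clear of the purple stand. Now red, with the contact check removed and one continuous sweep.

```bash
sed -i '/if not .5/d; s/at(20,67)/at(24,66)/' push.py; sed -i 's/move_l(at(-58,82),feed=90)/move_l(at(-58,72),feed=90)/' push.py
python3 - <<'E'
from push import *
push(542.2,-213.3,1.696,"B")
print(get_state()["force"].round(1))
t,s=np.load("t_B.npy"),np.load("s_B.npy")
cv2.imwrite("pics/n.png",np.vstack([np.hstack([cv2.resize(t,(400,300)),cv2.resize(s,(400,300))]),np.hstack([cv2.resize(t[130:230,240:373],(400,300)),cv2.resize(s[100:200,150:283],(400,300))])]))
E
```

```text
turn 0.4232524352777668
contact force along d, z 0.01 0.04 [ 539.1 -189.4   66. ]
19.375
[-0.3  0.2  0.3]
```

View pics/n.png

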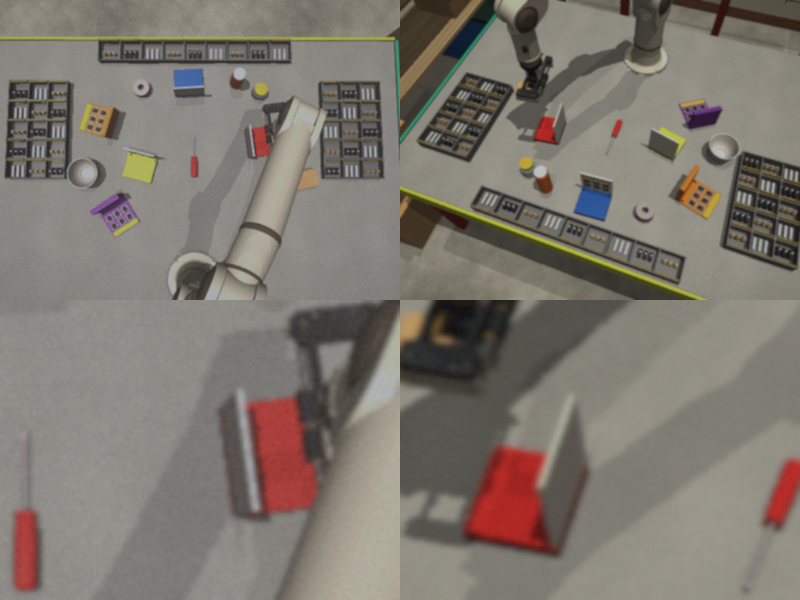

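Both stands are upright: red at scene crop ≈(525,490), yellow-green at scene (665,143). Blue and the other goods look undisturbed, and the arm is clear.

```bash
python3 -c "
from bench import *
print(sign_off())"
```

```text
the job is handed in; nothing more can be done
None
```

Both the yellow-green and red stands are back upright on their bases where they lay, and I handed the job in with 19.4 s of the 43 s used; the first push on the yellow-green stand missed over its rim and had to be repeated lower.

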